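# Ball test of a turned dish

## Robot

A 7-joint arm with a two-finger parallel gripper is mounted at the origin on the work surface. World frame = base frame: x ahead of the robot, y to its left, z up, the work surface at z = 0. Lengths are in m, angles in rad, forces in N, time in s.
With the tool pointing down it reaches from about 0.425 to 0.925 m from the base axis. Payload 6.8 kg.
Tool frame: the origin (TCP) lies at the very end of the fingers, on their centre line; the grasp point (between the pads) lies 19 mm behind it; z points along the fingers, y is the line along which they close (so a half turn about z gives the same grasp; the last joint's range is limited). The gripper opens to 85 mm and grips with 20 to 120 N. Pads are 22 mm wide; open, the fingers measure 114 mm over their backs; the gripper's body (76 mm by 85 mm) begins 54 mm behind the grasp point. The pads swing forward as they close: fully open they stand 13 mm farther back than shut.
Start: joints at [1.115, 0.477, 0.022, 1.555, -0.011, 1.109, -0.083], TCP at [0.23, -0.635, 0.231] pointing down, gripper open.
Joint ranges: [-2.96, 2.96], [-0.34, 2.1], [-1.41, 1.46], [0.24, 2.44], [-1.37, 4.51], [0.17, 1.92], [-2.96, 2.96]. Speed limits (rad/s): [2.39, 2.39, 3.14, 3.14, 3.14, 3.14, 3.14].

## Interface

Orientations are given as a unit quaternion [w, x, y, z].
In Python, from station import bot gives the robot as it stands. The module is installed in compiled form; this text tells all that it offers.
- The arm moves only by the shell command python3 -m jog 'ROWS' [OPENING] [FORCE]. ROWS is JSON, a list of rows, each a list of 4 numbers: the shift along the tool's x, y, z in cm, then the turn about the tool's z in rad. In form: [[x, y, z, spin], ...]. A call has 1 to 20 rows; each row is the pose to reach, as a shift and turn from the pose commanded when the call began, along the tool's axes at that moment; what a row does not reach only later rows make up. A row lasts 1/12 s, in which the tool goes at most 41.7 mm and 7.16 degrees, less where a joint would pass 70% of its speed; a pose out of reach is approached as far as the arm can. A call with a gripper value outside its range is refused whole. OPENING is the closure, from -1 (fully open) to 1 (shut), set as the call begins (- or left out, the last holds). The fingers move at their own pace and stop on an object; FORCE is the grip in N (left out, the last holds). Time passes only in rows, so rows that repeat a pose let the fingers close. It gives the time, the measured TCP pose, the force, the opening and the grip force at its end, in the units of the state.
- bot.get_obs(): the state, without advancing time (a new reading comes with each control period).
- bot.read_camera(name): name is "scene" or "top"; returns a dict with "pixels" (420x560x3 uint8, red, green, blue), "depth" (420x560 float32, m along the optical axis (not along the pixel's ray), 0 where there is no reading), "fovy" (degrees; the focal length in pixels is half the picture's height over the tangent of half this angle, whatever the lens; pixels are square), "cx", "cy" (the principal point, pixels), "pose" (4x4, takes a point from camera to world coordinates). Camera axes: x right, y down, z forward; pixel columns grow to the right and rows downward; lengths in m; the calibration is good to about 2 mm. A picture is of the moment at which its call begins.
- bot.hand_in(): hands the job in; it is judged then, once.
The state is a dict: "t": time; "q": joint angles; "joint_vel": joint speeds; "joint_torque": joint torques, N m; "eef_pos": TCP position; "tool_rot": TCP orientation; "contact_force": force on the tool from outside, world axes, zero at the start; "torque": the same for the moment, N m; "gripper_width": opening from 0.0 (shut) to 1.0 (fully open); "grasp_force": force on a finger pad.
Only numpy, scipy, OpenCV 4.12 (cv2) and the standard library are available. Lean on these libraries where they do the work, as an engineer would, in place of code of your own. Each camera call takes 0.05 s, during which the arm holds its last target. There are 200 camera calls.

## Task

Swing the clamp lever of the jig up and open, then take the turned dish by its handle, lift it well clear of the jig and its raised lever (about 15 cm) with the steel ball still lying in its hollow, and turn it a quarter turn, either way, from the direction it had in the jig. Finish while holding it there in the gripper, still and level, with the ball in the middle of the hollow and the lever left open. Do not let the ball leave the hollow's middle part on the way, and leave the other things on the bench where they are.

Things in the scene. Friction and masses are not known exactly. Their poses are not given: they have to be found in the camera images.
- jig: fixed wooden jig that holds the dish. Origin: centre of the underside of its base board (140 mm along x, 300 mm along y, 12 mm thick), on the bench; z up; its yaw is within 0.5 rad of 0. The handle lies along its y; below it, from y = -73 to +30 mm, there is nothing but the base board
- jig_socket (a point): centre of the top of the jig's socket block (120 x 120 mm, top 50 mm above the bench) at jig x = 0, y = +90 mm; in it a round hole 68 mm wide and 8 mm deep holds the foot of the dish
- jig_saddle (a point): bottom of the saddle slot (24 mm wide, along y) on which the handle's end rests, at jig x = 0, y = -85 mm, 56 mm above the bench; its cheeks reach 68 mm; at x = +30 mm beside it stands the lever's post, up to 95 mm
- clamp (a joint): angle of the steel clamp lever, rad: 0 = shut, level across the top of the handle (starts at 0 to 0.12); grows as the free end, on the jig's -x side, swings up and over towards +x; 1.57 = upright; stop at 2.0. Stiff hinge: about 1.5 N at the free end moves it; it stays where left. Upright, it reaches 180 mm above the bench
- clamp_tip (a point): middle of the round cross piece at the lever's free end: a cylinder 18 mm across and 16 mm long, axis along the jig's y; fingers closing along the jig's y take its flat ends and it can turn between them. Shut: at jig x = -55, y = -85 mm, 84 mm above the bench. The lever bar is 12 mm wide, 10 mm thick
- clamp_hinge (a point): the hinge axis of the lever, 85 mm from clamp_tip, at x = +30 mm, y = -85 mm, 84 mm above the bench in the jig's frame; the axis runs along the jig's y
- dish: loose turned wooden dish with one straight handle, 150 to 240 g. Origin: centre of the underside of its foot; z up. 110 mm across, rim 30 mm above the origin, foot 64 mm wide, 10 mm high. Handle along its -y to y = -185 mm: square bar 20 x 20 mm, middle line 24 mm above the origin. In the jig its axes are the jig's, its origin at x = 0, y = +90 mm, 42 mm above the bench
- dish_grip (a point): a good place to pinch the handle: on its middle line at dish x = 0, y = -90 mm, 24 mm above the origin (66 mm above the bench in the jig); fingers close along the dish's x. The centre of mass with the ball lies about 46 mm from here, towards the hollow
- dish_middle (a point): the middle of the floor of the hollow, 16 mm above the dish's origin: a flat 24 mm across, around it a slope rising at 9 degrees to the upright rim wall (102 mm across inside)
- ball_center (a point): centre of the loose steel ball, 22 mm in diameter, 44 g, lying in the middle of the hollow (centre 11 mm above dish_middle)
- cork_block: bystander: cork sanding block, 50 x 110 x 30 mm, on the bench beyond the jig (jig +x side); origin under its centre
- pencil: bystander: flat red carpenter's pencil, 8 x 150 x 8 mm along its y, lying before the jig (jig -x side); origin under the middle of its red part
- square: bystander: try square, dark wooden stock 28 x 100 x 18 mm with a steel blade 120 mm long, beyond the jig; origin under the stock
- mallet: bystander: hammer lying on the robot's right side of the bench; origin on its underside
- glue: bystander: white glue bottle, 60 mm wide, 170 mm high, on the robot's left; origin under its centre
- wax_tin: bystander: flat round tin, 80 mm wide, 35 mm high, on the robot's right; origin under its centre
- blank_bowl: bystander: plain turned bowl without handle, 110 mm wide, 40 mm high, on the robot's left; origin under its centre

How it is judged:
On the way, in this order (a step that is already met when the one before it is completed fails the run):
1. the clamp lever is swung open (past 1.3 rad) while the dish still sits in the jig (value of joint clamp above 1.3 rad and distance of dish_middle from where it was at the start of the episode below 0.012 m), for 0.1 s.
2. the dish is lifted clear of the jig in the gripper, the ball in it (height (world z) of dish above 0.13 m and contact force between dish and the fingers above 1 N and horizontal distance between ball_center and dish_middle below 0.035 m), for 0.2 s.
At the end, for the whole second after the job is handed in: dish held still in the gripper, clear of the jig, its origin 130 mm or more above the bench (88 mm above its seat), level within 0.1 rad, a quarter turn from the jig within 8 degrees; ball centre within 20 mm of the hollow's middle; lever open past 1.2 rad (height (world z) of dish above 0.13 m and angle between dish's own z axis and vertical below 0.1 rad and angle between the y axis of dish and the y axis of jig, either way round above 1.42 rad and horizontal distance between ball_center and dish_middle below 0.02 m and distance between ball_center and dish_middle below 0.03 m and contact force between dish and the fingers above 1 N and contact force between dish and jig below 0.1 N and linear speed of dish below 0.03 m/s and angular speed of dish below 0.2 rad/s and value of joint clamp above 1.2 rad); the arm keeps its last pose, push and grip.
It fails at once if the ball leaves the middle part of the hollow (more than 40 mm from the middle of its floor) (distance between ball_center and dish_middle above 0.04 m).
It fails at once if a bystander is moved by more than 30 mm (distance of any of cork_block, pencil, square, mallet, glue, wax_tin, blank_bowl from where it was at the start of the episode above 0.03 m).
It also fails if it takes over 61 s, if anything falls off the work surface, if the arm or the gripper's body presses on something with over 40 N, if the wrist force passes 120 N, or if a joint passes its speed limit or range.

## Working session

There is one attempt and no reset: what is moved stays moved. The work goes in short steps, Python scripts to look and compute and a shell command to move; the robot and the scene stay as the last step left them, time stands still between calls to the robot, and variables do not carry over. Pictures are saved under pics/ and viewed, at most 11 in all, crops included, and the job is handed in when it is done.

```bash
mkdir -p pics; python3 - <<'E'
from station import bot
import cv2,numpy as np
o=bot.get_obs();print(o)
for n in("scene","top"):
    c=bot.read_camera(n);np.savez(f"{n}0.npz",**c)
    cv2.imwrite(f"pics/{n}0.png",c["pixels"][...,::-1]);print(n,c["fovy"],c["cx"],c["cy"],c["pose"])
E
```

```text
{'t': 0.0, 'q': array([ 1.11488076,  0.47783006,  0.02235919,  1.55644639, -0.0114585 ,
        1.10928717, -0.08309489]), 'joint_vel': array([-3.45911093e-05,  8.41374728e-04,  7.83822743e-04,  5.53556206e-04,
       -8.50031614e-04,  1.13028798e-03, -3.36460905e-03]), 'joint_torque': array([ 2.62749118e-04, -5.96444356e+01,  1.60785310e+00, -2.81201237e+01,
        1.24364629e-02,  9.13012773e-03,  2.80760912e-05]), 'eef_pos': array([ 0.22983411, -0.63404284,  0.23030815]), 'tool_rot': array([-8.87041708e-04,  9.84913276e-01,  1.73046210e-01, -2.49169870e-04]), 'contact_force': array([-0.83454049,  0.48002422, -0.32164468]), 'torque': array([-0.02767633,  0.01384552, -0.03458071]), 'grasp_force': 0.0, 'gripper_width': 1.0033697469164373}
scene 51.56799029869717 280.68515667469006 203.673048182551 [[ 1.05342055e-01  7.94073909e-01 -5.98623153e-01  1.30575003e+00]
 [ 9.94435987e-01 -8.43269178e-02  6.31350870e-02 -1.08350620e-01]
 [-3.46120100e-04 -6.01943185e-01 -7.98538842e-01  1.06935793e+00]
 [ 0.00000000e+00  0.00000000e+00  0.00000000e+00  1.00000000e+00]]
top 44.79712762913522 284.89464066190925 204.21712193293382 [[ 0.0084662  -0.99878362  0.0485758   0.47985612]
 [-0.99994855 -0.00872751 -0.00516974 -0.01323931]
 [ 0.0055874  -0.04852953 -0.99880612  1.85687   ]
 [ 0.          0.          0.          1.        ]]
```

View pics/top0.png

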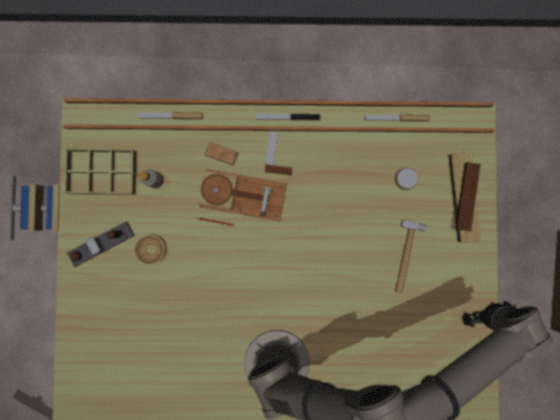

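View pics/scene0.png

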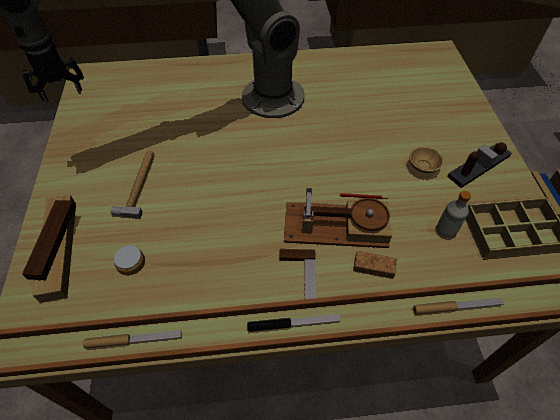

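The top view shows the dish and ball near (217,189), the lever near (265,200), and the jig board out to (285,180)-(280,219). The scene view shows the dish at (370,213) and the lever at (308,203). I'll enlarge both.

```bash
cat > h.py <<'E'
import numpy as np,cv2
def load(n): return dict(np.load(n+".npz"))
def f(c): return 210/np.tan(np.radians(float(c["fovy"]))/2)
def atdepth(c,u,v,d=None):
    if d is None: d=float(np.median(c["depth"][int(v)-1:int(v)+2,int(u)-1:int(u)+2]))
    p=np.array([(u-c["cx"])/f(c)*d,(v-c["cy"])/f(c)*d,d,1]);return (c["pose"]@p)[:3]
def atz(c,u,v,z):
    r=c["pose"][:3,:3]@np.array([(u-c["cx"])/f(c),(v-c["cy"])/f(c),1]);o=c["pose"][:3,3]
    return o+r*(z-o[2])/r[2]
def cloud(c):
    v,u=np.mgrid[:420,:560];d=c["depth"]
    p=np.stack([(u-c["cx"])/f(c)*d,(v-c["cy"])/f(c)*d,d],-1)
    return p@c["pose"][:3,:3].T+c["pose"][:3,3]
def px(c,p):
    q=c["pose"][:3,:3].T@(np.array(p)-c["pose"][:3,3]);return q[:2]/q[2]*f(c)+[c["cx"],c["cy"]]
E
python3 - <<'E'
from h import *
t,s=load("top0"),load("scene0")
a=cv2.resize(t["pixels"][140:235,190:300,::-1],None,fx=5,fy=5,interpolation=cv2.INTER_CUBIC)
b=cv2.resize(s["pixels"][175:255,275:405,::-1],None,fx=6,fy=6,interpolation=cv2.INTER_CUBIC)
cv2.imwrite("pics/tc.png",cv2.convertScaleAbs(a,alpha=1.6));cv2.imwrite("pics/sc.png",cv2.convertScaleAbs(b,alpha=1.6))
for n,c in(("t",t),("s",s)):
    P=cloud(c);
    for u,v in ([(217,189),(217,180),(265,200),(275,190),(240,193),(287,170)] if n=="t" else [(370,213),(370,232),(308,195),(295,235),(335,211)]): print(n,u,v,P[v,u].round(3))
E
```

```text
t 217 189 [0.618 0.216 0.077]
t 217 180 [0.651 0.219 0.058]
t 265 200 [0.58  0.047 0.092]
t 275 190 [0.621 0.014 0.014]
t 240 193 [0.605 0.135 0.074]
t 287 170 [ 0.693 -0.029  0.021]
s 370 213 [0.621 0.217 0.077]
s 370 232 [0.667 0.21  0.05 ]
s 308 195 [0.549 0.05  0.09 ]
s 295 235 [0.631 0.004 0.013]
s 335 211 [0.606 0.119 0.081]
```

View pics/tc.png

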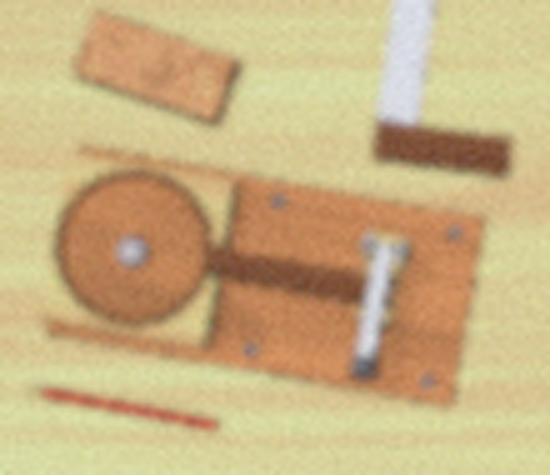

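View pics/sc.png

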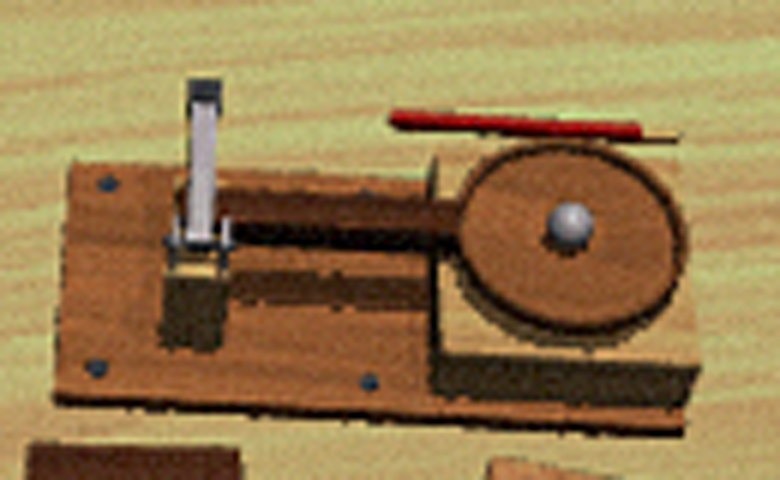

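The crops show these points. In the top crop, the rim centre is (134,247), the ball (132,251), the lever tip (364,366), and the board corners (484,216) and (455,404). In the scene crop, the ball is (571,224), the tip (204,95), and the left board corners (70,162) and (57,402). Next I'll fit the jig pose to all of them.

```bash
cat > fit.py <<'E'
from h import *
from scipy.optimize import least_squares
t,s=load("top0"),load("scene0")
T=lambda x,y:((x+.5)/5-.5+190,(y+.5)/5-.5+140)
S=lambda x,y:((x+.5)/6-.5+275,(y+.5)/6-.5+175)
obs=[(t,T(134,247),(0,90,72)),(t,T(132,251),(0,90,69)),(t,T(484,216),(70,-150,12)),(t,T(455,404),(-70,-150,12)),(t,T(364,366),(-55,-85,84)),
(s,S(571,224),(0,90,69)),(s,S(70,162),(-70,-150,12)),(s,S(57,402),(70,-150,12)),(s,S(204,95),(-55,-85,84)),(s,S(685,430),(70,150,12)),(s,S(572,240),(0,90,72))]
def W(p,j):
    x,y,a=p;c,d=np.cos(a),np.sin(a);j=np.array(j)/1000
    return np.array([x+c*j[0]-d*j[1],y+d*j[0]+c*j[1],j[2]])
def R(p): return np.concatenate([px(c,W(p,j))-uv for c,uv,j in obs])
if __name__=="__main__":
    r=least_squares(R,[.6,.1,.0],loss="soft_l1");p=r.x;print(p);print(R(p).reshape(-1,2).round(1))
    for n,j in dict(dish=(0,90,42),grip=(0,0,66),tip=(-55,-85,84),hinge=(30,-85,84)).items(): print(n,W(p,j).round(4))
    for c,uv,j in obs[:2]+[obs[4],obs[5],obs[8]]: print(j,atz(c,*uv,j[2]/1000).round(4))
    # ICP-ish check: socket top & handle from depth
    for c in(t,s):
        P=cloud(c).reshape(-1,3);a=p[2];d=P-[p[0],p[1],0];jx=d[:,0]*np.cos(a)+d[:,1]*np.sin(a);jy=-d[:,0]*np.sin(a)+d[:,1]*np.cos(a)
        m=(abs(jy-0)<.03)&(abs(jx)<.03)&(P[:,2]>.06)&(P[:,2]<.09);print("handle jx mean",jx[m].mean(),jx[m].min(),jx[m].max(),P[m,2].mean())
        m=(abs(jy-.09)<.08)&(abs(jx)<.08)&(P[:,2]>.065);print("dish",jx[m].min(),jx[m].max(),jy[m].max())
        m=(abs(jy+.085)<.02)&(abs(jx)<.09)&(P[:,2]>.08);print("lever",np.c_[jx[m],jy[m],P[m,2]].round(3)[np.argsort(jx[m])][::max(1,m.sum()//10)].tolist())
E
python3 fit.py
```

```text
[ 0.6022682   0.12965067 -0.16129478]
[[-0.   0.4]
 [ 0.5 -0.4]
 [ 0.6  0.1]
 [-0.2  0.5]
 [ 0.3  0.3]
 [ 0.1  1.4]
 [ 0.   0.6]
 [-0.2 -0.5]
 [ 0.1  1.8]
 [ 0.8 -0.2]
 [ 0.1 -1.8]]
dish [0.6167 0.2185 0.042 ]
grip [0.6023 0.1297 0.066 ]
tip [0.5343 0.0546 0.084 ]
hinge [0.6182 0.0409 0.084 ]
(0, 90, 72) [0.618  0.2184 0.072 ]
(0, 90, 69) [0.6154 0.2201 0.069 ]
(-55, -85, 84) [0.5355 0.0556 0.084 ]
(0, 90, 69) [0.6117 0.2193 0.069 ]
(-55, -85, 84) [0.5277 0.0552 0.084 ]
handle jx mean -0.0012516073410896143 -0.010906713302224563 0.009294785473691496 0.07747514119369511
dish -0.05327720302185955 0.05480534921167597 0.145774887849782
lever [[-0.065, -0.085, 0.088], [-0.056, -0.08, 0.097], [-0.048, -0.085, 0.087], [-0.037, -0.087, 0.093], [-0.024, -0.077, 0.089], [-0.012, -0.086, 0.093], [-0.004, -0.07, 0.083], [0.005, -0.083, 0.086], [0.016, -0.088, 0.089], [0.027, -0.069, 0.092], [0.031, -0.089, 0.089]]
handle jx mean 0.0023554548035298424 -0.012425890675272945 0.011659762033104423 0.07402222536417546
dish -0.055634512241458656 0.05563594419208757 0.14333466564579211
lever [[-0.062, -0.079, 0.095], [-0.054, -0.088, 0.095], [-0.046, -0.081, 0.092], [-0.031, -0.09, 0.092], [-0.019, -0.087, 0.089], [-0.007, -0.086, 0.091], [0.003, -0.089, 0.09], [0.015, -0.092, 0.092], [0.024, -0.086, 0.095], [0.029, -0.091, 0.083], [0.034, -0.075, 0.091]]
```

The fit agrees with the depth data: the handle is centred and the dish rim is at ±55 mm. The lever tip sits about 5 mm high, so the clamp angle is about 0.06 rad. Now I'll work out the first move.

```bash
cat > go.py <<'E'
import sys,numpy as np
from station import bot
from scipy.spatial.transform import Rotation as Ro
from fit import W
P=[0.6023,0.1297,-0.1613]
def tool():
    o=bot.get_obs();w,x,y,z=o["tool_rot"];return o,Ro.from_quat([x,y,z,w]).as_matrix()
def shift(j):  # j: TCP target in jig mm -> tool cm, and spin to align tool x with jig x
    o,R=tool();d=R.T@(W(P,j)-o["eef_pos"])*100
    s=np.arctan2(R[1,0],R[0,0])-P[2];return d.round(2),round((s+np.pi)%(2*np.pi)-np.pi,3)
if __name__=="__main__":
    for a in sys.argv[1:]: print(a,*shift(eval(a)))
    o,_=tool();print(o["t"],o["q"].round(3))
E
python3 go.py '(-55,-85,200)' '(-56,-85,70)'
```

```text
(-55,-85,200) [ 52.1  -54.36   3.13] 0.509
(-56,-85,70) [ 52.02 -54.39  16.13] 0.509
0.1 [ 1.115  0.478  0.022  1.556 -0.011  1.109 -0.083]
```

```bash
python3 -m jog '[[2,-2,0,0.03],[5,-5,0,0.06],[8,-8.5,0,0.1],[11,-11.5,0,0.13],[14,-14.5,0,0.16],[17,-17.5,0,0.19],[20,-20.5,0,0.22],[23,-23.5,0,0.25],[26,-27,0,0.28],[29,-30,0,0.31],[32,-33,0,0.34],[35,-36,0,0.37],[38,-39,0,0.4],[41,-42.5,0,0.42],[44,-45.5,0,0.44],[46.5,-48,0.5,0.46],[48.5,-50.5,1,0.48],[50.3,-52.5,1.8,0.5],[51.5,-53.7,2.5,0.509],[52.1,-54.36,3.1,0.509]]' -1 40; python3 -m jog '[[0,0,0,0],[0,0,0,0],[0,0,0,0]]'; python3 go.py '(-55,-85,70)'
```

```text
t: 1.77
eef_pos: [0.5349, 0.0575, 0.1995]
tool_rot: [-0.001, 0.997, -0.078, -0.0]
contact_force: [0.3, 0.1, -1.7]
gripper_width: 1.001
grasp_force: 0.0
t: 2.02
eef_pos: [0.5343, 0.0519, 0.2004]
tool_rot: [0.001, 0.997, -0.082, -0.0]
contact_force: [0.5, -0.1, 1.0]
gripper_width: 1.002
grasp_force: 0.0
(-55,-85,70) [-0.04 -0.29 13.04] -0.002
2.0167 [ 0.064  0.307 -0.335  1.9    0.123  0.955 -2.062]
```

```bash
python3 -m jog '[[0,0,1,0],[0,0,2,0],[0,0,3,0],[0,0,4,0],[0,0,5,0],[0,0,6,0],[0,0,7,0],[0,0,8,0],[0,0,9,0],[0,0,9,0],[0,0,9,0],[0,0,9,0]]'; python3 go.py '(-55,-85,70)'; python3 - <<'E'
from station import bot
import cv2,numpy as np
im=[]
for n,(r,c) in dict(top=((150,250),(200,310)),scene=((150,250),(260,370))).items():
    k=bot.read_camera(n);np.savez(n+"1.npz",**k);im.append(cv2.resize(k["pixels"][r[0]:r[1],c[0]:c[1],::-1],(396,360),interpolation=cv2.INTER_CUBIC))
cv2.imwrite("pics/a1.png",cv2.convertScaleAbs(np.hstack(im),alpha=1.7))
E
```

```text
t: 3.02
eef_pos: [0.5349, 0.0542, 0.1106]
tool_rot: [-0.0, 0.997, -0.08, 0.0]
contact_force: [0.3, -0.3, 0.8]
gripper_width: 1.002
grasp_force: 0.0
(-55,-85,70) [-0.07 -0.03  4.06] 0.0
3.0167 [ 0.036  0.425 -0.314  1.974  0.184  0.769 -2.116]
```

View pics/a1.png

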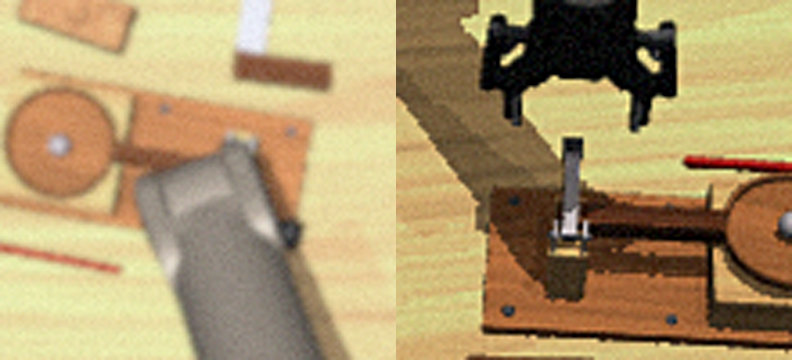

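In the scene half, the fingertips at (515,115) and (638,125) straddle the lever tip at (573,150). I'll go down 4 cm and close.

```bash
python3 -m jog '[[0,0,1,0],[0,0,2,0],[0,0,3,0],[-0.05,0,3.7,0],[-0.05,0,4,0],[-0.05,0,4,0],[-0.05,0,4,0]]'; python3 -m jog '[[0,0,0,0],[0,0,0,0],[0,0,0,0],[0,0,0,0],[0,0,0,0],[0,0,0,0],[0,0,0,0],[0,0,0,0],[0,0,0,0],[0,0,0,0],[0,0,0,0],[0,0,0,0]]' 1 30; python3 go.py '(-55,-85,70)'
```

```text
t: 3.7
eef_pos: [0.534, 0.0542, 0.07]
tool_rot: [0.0, 0.997, -0.08, -0.0]
contact_force: [0.4, -0.4, -0.0]
gripper_width: 1.003
grasp_force: 0.0
t: 4.7
eef_pos: [0.5342, 0.0542, 0.0704]
tool_rot: [-0.0, 0.997, -0.081, 0.0]
contact_force: [0.2, 0.1, 1.2]
gripper_width: 0.181
grasp_force: 34.0
(-55,-85,70) [ 0.01 -0.05  0.04] 0.0
4.7 [ 0.02   0.484 -0.296  1.999  0.215  0.688 -2.144]
```

```bash
python3 -m jog '[[0.08,0,-0.76,0],[0.25,0,-1.59,0],[0.5,0,-2.4,0],[0.83,0,-3.19,0],[1.24,0,-3.93,0],[1.72,0,-4.63,0],[2.26,0,-5.28,0],[2.87,0,-5.88,0],[3.54,0,-6.4,0],[4.25,0,-6.86,0],[5.01,0,-7.25,0],[5.8,0,-7.56,0],[6.62,0,-7.78,0],[7.46,0,-7.93,0],[8.31,0,-7.99,0],[9.16,0,-7.96,0],[10,0,-7.85,0],[10,0,-7.85,0],[10,0,-7.85,0],[10,0,-7.85,0]]'; python3 go.py '(45,-85,148)'; python3 - <<'E'
from station import bot
import cv2,numpy as np
im=[]
for n,(r,c) in dict(top=((150,250),(200,310)),scene=((150,250),(270,380))).items():
    k=bot.read_camera(n);np.savez(n+"2.npz",**k);im.append(cv2.resize(k["pixels"][r[0]:r[1],c[0]:c[1],::-1],(396,360),interpolation=cv2.INTER_CUBIC))
cv2.imwrite("pics/a2.png",cv2.convertScaleAbs(np.hstack(im),alpha=1.7))
E
```

```text
t: 6.37
eef_pos: [0.6345, 0.0372, 0.1495]
tool_rot: [0.0, 0.997, -0.081, 0.002]
contact_force: [0.3, -2.4, 4.3]
gripper_width: 0.177
grasp_force: 29.3
(45,-85,148) [-0.16 -0.11  0.15] -0.001
6.3667 [ 0.06   0.512 -0.295  1.716  0.179  0.938 -2.039]
```

View pics/a2.png

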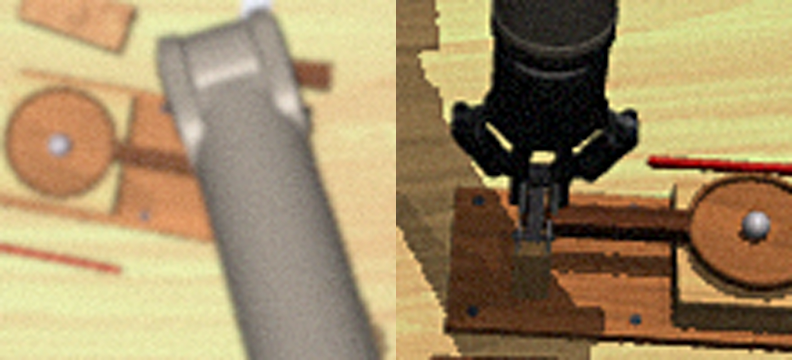

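The lever stands upright between the fingers at (540,190) in the scene half, and the dish and ball at (755,222) have not moved. I'll release, rise and check.

```bash
python3 -m jog '[[0,0,0,0],[0,0,0,0],[0,0,0,0],[0,0,0,0],[0,0,0,0],[0,0,0,0],[0,0,0,0],[0,0,0,0],[0,0,0,0]]' -1; python3 -m jog '[[0,0,-0.5,0],[0,0,-1.5,0],[0,0,-2.5,0],[0,0,-3.5,0],[0,0,-4.5,0],[0,0,-5.5,0],[0,0,-6.5,0],[0,0,-7,0],[0,0,-7,0],[0,0,-7,0]]'; python3 go.py '(0,10,120)' '(0,10,46)'
```

```text
t: 7.22
eef_pos: [0.6328, 0.0381, 0.1488]
tool_rot: [-0.0, 0.997, -0.081, 0.0]
contact_force: [-0.5, -1.4, -0.1]
gripper_width: 0.998
grasp_force: 0.0
t: 8.05
eef_pos: [0.6329, 0.038, 0.219]
tool_rot: [-0.0, 0.997, -0.081, 0.0]
contact_force: [0.3, -0.5, -0.4]
gripper_width: 0.998
grasp_force: 0.0
(0,10,120) [-4.49 -9.56  9.9 ] 0.0
(0,10,46) [-4.5  -9.56 17.3 ] 0.0
8.05 [ 0.069  0.44  -0.308  1.655  0.148  1.069 -2.014]
```

```bash
python3 -m jog '[[-0.2,-0.4,0,-0.1],[-0.5,-1.1,0,-0.2],[-0.9,-1.9,0,-0.3],[-1.2,-2.6,0,-0.4],[-1.6,-3.4,0,-0.5],[-1.9,-4.1,0,-0.6],[-2.3,-4.9,0,-0.7],[-2.6,-5.6,0,-0.8],[-3,-6.4,0,-0.9],[-3.3,-7.1,0,-1],[-3.7,-7.8,0,-1.1],[-4,-8.5,0,-1.2],[-4.3,-9.1,0,-1.3],[-4.5,-9.5,0,-1.4],[-4.5,-9.56,0,-1.5],[-4.5,-9.56,0,-1.57],[-4.5,-9.56,0,-1.57],[-4.5,-9.56,0,-1.57]]'; python3 -m jog '[[0,0,1.5,0],[0,0,3,0],[0,0,4.5,0],[0,0,6,0],[0,0,7.5,0],[0,0,8.5,0],[0,0,9,0],[0,0,9,0],[0,0,9,0]]'; python3 go.py '(0,10,46)'; python3 - <<'E'
from station import bot
import cv2,numpy as np
im=[]
for n,(r,c) in dict(top=((150,250),(190,300)),scene=((150,250),(290,400))).items():
    k=bot.read_camera(n);np.savez(n+"3.npz",**k);im.append(cv2.resize(k["pixels"][r[0]:r[1],c[0]:c[1],::-1],(396,360),interpolation=cv2.INTER_CUBIC))
cv2.imwrite("pics/a3.png",cv2.convertScaleAbs(np.hstack(im),alpha=1.7))
E
```

```text
t: 9.55
eef_pos: [0.6034, 0.1393, 0.218]
tool_rot: [-0.0, 0.763, 0.647, -0.001]
contact_force: [-1.0, -0.6, 0.7]
gripper_width: 1.001
grasp_force: 0.0
t: 10.3
eef_pos: [0.6039, 0.1398, 0.1291]
tool_rot: [-0.0, 0.762, 0.647, 0.0]
contact_force: [1.1, 0.6, 0.4]
gripper_width: 0.997
grasp_force: 0.0
(0,10,46) [-0.03 -0.    8.31] 1.569
10.3 [ 0.127  0.575 -0.623  1.75   0.401  0.947 -0.821]
```

View pics/a3.png

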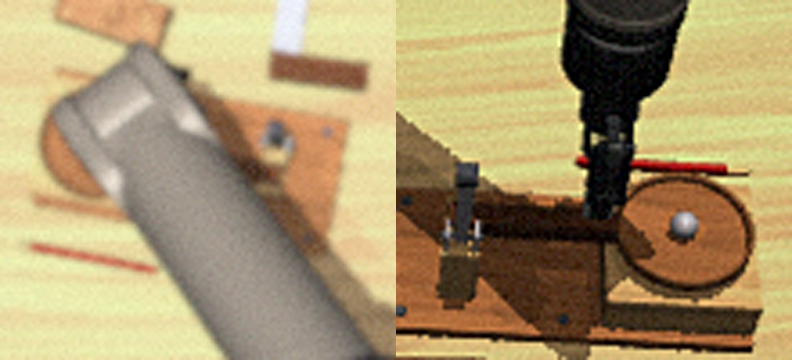

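The lever is still upright at (467,175) in the scene half, and the gripper is over the handle just short of the rim, with the ball central at (684,225). I'll go down and close gently.

```bash
python3 -m jog '[[0,0,1,0],[0,0,2,0],[0,0,3,0],[0,0,4,0],[0,0,5,0],[0,0,6,0],[0,0,7,0],[0,0,7.8,0],[0,0,8.3,0],[0,0,8.3,0],[0,0,8.3,0]]'; python3 -m jog '[[0,0,0,0],[0,0,0,0],[0,0,0,0],[0,0,0,0],[0,0,0,0],[0,0,0,0],[0,0,0,0],[0,0,0,0],[0,0,0,0],[0,0,0,0],[0,0,0,0],[0,0,0,0]]' 1 40;python3 -m jog '[[0,0,0,0],[0,0,0,0],[0,0,0,0],[0,0,0,0],[0,0,0,0]]' 1 90; python3 go.py; python3 - <<'E'
from station import bot
from h import *
k=bot.read_camera("scene");im=k["pixels"][150:250,290:400,::-1]
cv2.imwrite("pics/a4.png",cv2.convertScaleAbs(cv2.resize(im,(594,540),interpolation=cv2.INTER_CUBIC),alpha=1.7))
E
```

```text
t: 11.32
eef_pos: [0.6037, 0.1398, 0.0457]
tool_rot: [-0.0, 0.762, 0.648, -0.0]
contact_force: [0.3, -0.2, -0.5]
gripper_width: 0.999
grasp_force: 0.0
t: 12.32
eef_pos: [0.604, 0.1396, 0.0461]
tool_rot: [0.0, 0.762, 0.648, 0.0]
contact_force: [-0.2, 0.2, 5.7]
gripper_width: 0.223
grasp_force: 40.5
t: 12.73
eef_pos: [0.6042, 0.1397, 0.0463]
tool_rot: [0.0, 0.762, 0.648, 0.0]
contact_force: [-0.5, -0.9, 5.7]
gripper_width: 0.222
grasp_force: 88.8
12.7333 [ 0.085  0.677 -0.567  1.795  0.484  0.811 -0.885]
```

View pics/a4.png

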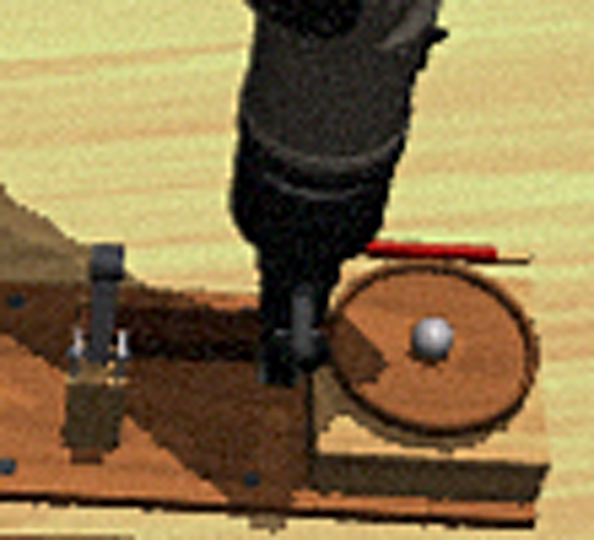

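The fingers hold the handle at (300,335), the ball is in the middle at (432,338), and the lever is upright at (105,260). I'll lift smoothly.

```bash
python3 -m jog '[[0,0,-0.1,0],[0,0,-0.2,0],[0,0,-0.35,0],[0,0,-0.5,0],[0,0,-0.7,0],[0,0,-0.9,0],[0,0,-1.2,0],[0,0,-1.5,0],[0,0,-1.9,0],[0,0,-2.3,0],[0,0,-2.7,0],[0,0,-3.1,0],[0,0,-3.4,0],[0,0,-3.7,0],[0,0,-3.9,0],[0,0,-4,0],[0,0,-4,0],[0,0,-4,0]]'; python3 go.py; python3 - <<'E'
from station import bot
from h import *
k=bot.read_camera("scene");im=k["pixels"][150:250,290:400,::-1]
cv2.imwrite("pics/a5.png",cv2.convertScaleAbs(cv2.resize(im,(594,540),interpolation=cv2.INTER_CUBIC),alpha=1.7))
E
```

```text
t: 14.28
eef_pos: [0.6037, 0.1396, 0.0857]
tool_rot: [-0.0, 0.762, 0.648, -0.0]
contact_force: [-0.5, -0.4, -1.9]
gripper_width: 0.222
grasp_force: 87.8
14.2833 [ 0.106  0.627 -0.596  1.777  0.443  0.875 -0.854]
```

View pics/a5.png

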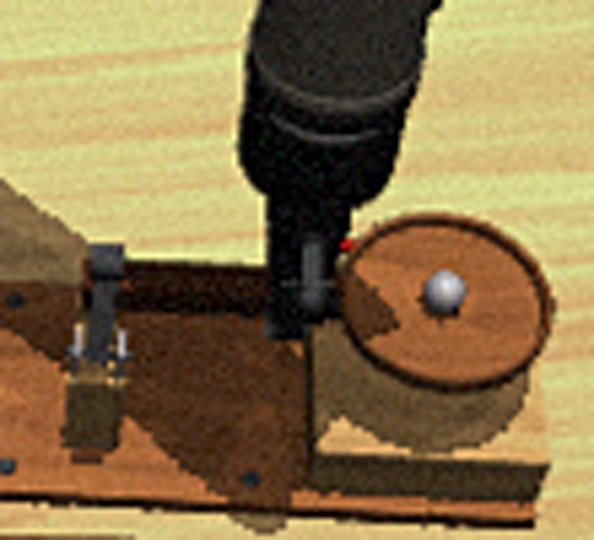

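The dish is up 4 cm and level, with the ball at (445,290) in the middle. I'll lift the rest of the way and then turn.

```bash
python3 -m jog '[[0,0,-0.15,0],[0,0,-0.4,0],[0,0,-0.8,0],[0,0,-1.3,0],[0,0,-1.9,0],[0,0,-2.6,0],[0,0,-3.4,0],[0,0,-4.2,0],[0,0,-5,0],[0,0,-5.8,0],[0,0,-6.6,0],[0,0,-7.4,0],[0,0,-8.2,0],[0,0,-9,0],[0,0,-9.8,0],[0,0,-10.5,0],[0,0,-11,0],[0,0,-11.4,0],[0,0,-11.6,0],[0,0,-11.7,0]]'; python3 -m jog '[[0,0,0,0],[0,0,0,0],[0,0,0,0],[0,0,0,0],[0,0,0,-0.01],[0,0,0,-0.02],[0,0,0,-0.035],[0,0,0,-0.055],[0,0,0,-0.08],[0,0,0,-0.105],[0,0,0,-0.13],[0,0,0,-0.155],[0,0,0,-0.18],[0,0,0,-0.205],[0,0,0,-0.23],[0,0,0,-0.255],[0,0,0,-0.28],[0,0,0,-0.305],[0,0,0,-0.33],[0,0,0,-0.355]]'; python3 go.py; python3 - <<'E'
from station import bot
from h import *
k=bot.read_camera("scene");im=k["pixels"][110:220,290:420,::-1]
cv2.imwrite("pics/a6.png",cv2.convertScaleAbs(cv2.resize(im,(650,550),interpolation=cv2.INTER_CUBIC),alpha=1.7))
E
```

```text
t: 16.0
eef_pos: [0.6038, 0.1396, 0.203]
tool_rot: [0.0, 0.762, 0.648, 0.0]
contact_force: [0.2, 0.5, -3.0]
gripper_width: 0.222
grasp_force: 87.9
t: 17.67
eef_pos: [0.6038, 0.1396, 0.2028]
tool_rot: [0.0, 0.635, 0.773, 0.0]
contact_force: [0.3, 0.3, -2.0]
gripper_width: 0.219
grasp_force: 87.9
17.6667 [ 0.209  0.516 -0.738  1.685  0.384  1.091 -0.449]
```

View pics/a6.png

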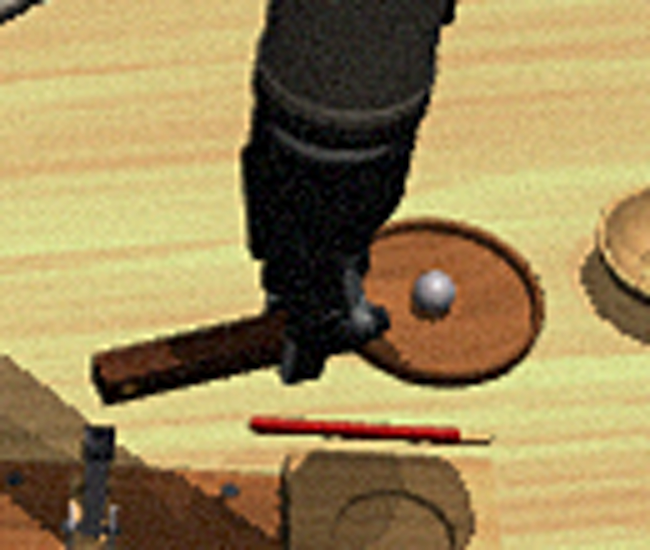

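The turn has started. The ball is at (433,294), within the flat, and the lever is still upright at (97,450). I'll continue slowly.

```bash
R='x'; python3 -m jog '[[0,0,0,-0.025],[0,0,0,-0.05],[0,0,0,-0.075],[0,0,0,-0.1],[0,0,0,-0.125],[0,0,0,-0.15],[0,0,0,-0.175],[0,0,0,-0.2],[0,0,0,-0.225],[0,0,0,-0.25],[0,0,0,-0.275],[0,0,0,-0.3],[0,0,0,-0.325],[0,0,0,-0.35],[0,0,0,-0.375],[0,0,0,-0.4],[0,0,0,-0.425],[0,0,0,-0.45],[0,0,0,-0.475],[0,0,0,-0.5]]'; python3 -m jog '[[0,0,0,-0.025],[0,0,0,-0.05],[0,0,0,-0.075],[0,0,0,-0.1],[0,0,0,-0.125],[0,0,0,-0.15],[0,0,0,-0.175],[0,0,0,-0.2],[0,0,0,-0.225],[0,0,0,-0.25],[0,0,0,-0.275],[0,0,0,-0.3],[0,0,0,-0.325],[0,0,0,-0.35],[0,0,0,-0.375],[0,0,0,-0.4],[0,0,0,-0.425],[0,0,0,-0.45],[0,0,0,-0.475],[0,0,0,-0.5]]'; python3 -m jog '[[0,0,0,-0.025],[0,0,0,-0.05],[0,0,0,-0.075],[0,0,0,-0.1],[0,0,0,-0.122],[0,0,0,-0.142],[0,0,0,-0.16],[0,0,0,-0.177],[0,0,0,-0.19],[0,0,0,-0.2],[0,0,0,-0.208],[0,0,0,-0.213],[0,0,0,-0.215],[0,0,0,-0.215],[0,0,0,-0.215],[0,0,0,-0.215],[0,0,0,-0.215],[0,0,0,-0.215]]'; python3 -m jog '[[0,0,0,0],[0,0,0,0],[0,0,0,0],[0,0,0,0],[0,0,0,0],[0,0,0,0],[0,0,0,0],[0,0,0,0],[0,0,0,0],[0,0,0,0],[0,0,0,0],[0,0,0,0],[0,0,0,0],[0,0,0,0],[0,0,0,0],[0,0,0,0],[0,0,0,0],[0,0,0,0]]'; python3 go.py; python3 - <<'E'
from station import bot
from h import *
im=[]
for n,(r,c) in dict(top=((140,240),(190,300)),scene=((110,210),(290,400))).items():
    k=bot.read_camera(n);np.savez(n+"7.npz",**k);im.append(cv2.resize(k["pixels"][r[0]:r[1],c[0]:c[1],::-1],(396,360),interpolation=cv2.INTER_CUBIC))
cv2.imwrite("pics/a7.png",cv2.convertScaleAbs(np.hstack(im),alpha=1.7))
E
```

```text
t: 19.38
eef_pos: [0.6038, 0.1396, 0.2028]
tool_rot: [0.0, 0.424, 0.906, -0.0]
contact_force: [0.3, -0.8, -3.1]
gripper_width: 0.217
grasp_force: 87.9
t: 21.05
eef_pos: [0.6038, 0.1396, 0.2028]
tool_rot: [0.0, 0.187, 0.982, -0.0]
contact_force: [0.3, -0.5, -3.0]
gripper_width: 0.22
grasp_force: 87.9
t: 22.55
eef_pos: [0.6038, 0.1396, 0.2028]
tool_rot: [0.0, 0.081, 0.997, -0.0]
contact_force: [0.7, -0.5, -2.0]
gripper_width: 0.223
grasp_force: 87.9
t: 24.05
eef_pos: [0.6037, 0.1396, 0.2028]
tool_rot: [-0.0, 0.081, 0.997, 0.0]
contact_force: [-0.1, 0.3, -3.0]
gripper_width: 0.216
grasp_force: 87.9
24.05 [ 0.372  0.614 -1.005  1.674  0.557  1.169  0.63 ]
```

View pics/a7.png

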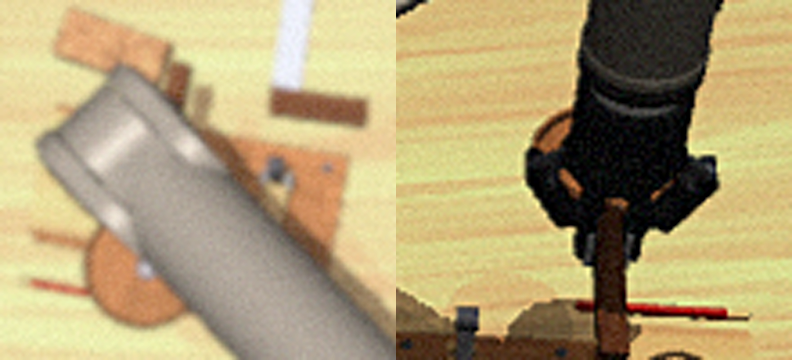

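The dish has made a quarter turn. The ball at (147,268) in the top half is about 4 mm from the rim centre at roughly (149,263), and the lever is upright at (467,330). I'll check height and level from depth.

```bash
python3 - <<'E'
from h import *
g=np.array([.6038,.1396]);a=-.1613
hd=np.array([np.cos(a),np.sin(a)]);  # handle end direction
for n in("top7","scene7"):
    c=load(n);P=cloud(c).reshape(-1,3);d=P[:,:2]-g;s=d@hd;l=d@np.array([-hd[1],hd[0]])
    m=(s>.045)&(s<.10)&(abs(l)<.009)&(P[:,2]>.2)&(P[:,2]<.26)
    k=(np.hypot(s+.08,l)<.056)&(np.hypot(s+.08,l)>.012)&(P[:,2]>.17)&(P[:,2]<.25)
    r=(np.hypot(s+.08,l)>.052)&k
    print(n,"handle",m.sum(),np.median(P[m],0).round(3),"slope",np.polyfit(s[m],P[m,2],1).round(3) if m.sum()>5 else "", "dish",k.sum(), np.percentile(P[k,2],[5,50,95]).round(3) if k.any() else "","rim",r.sum(),np.percentile(P[r,2],[50,90]).round(3) if r.any() else "")
    A=np.c_[s[k],l[k],np.hypot(s[k]+.08,l[k])**2,np.ones(k.sum())];print(np.linalg.lstsq(A,P[k,2],rcond=None)[0].round(3))
E
```

```text
top7 handle 61 [0.686 0.126 0.233] slope [0.053 0.229] dish 446 [0.214 0.22  0.23 ] rim 51 [0.226 0.231]
[ 3.000e-03 -4.100e-02  3.502e+00  2.160e-01]
scene7 handle 130 [0.675 0.128 0.234] slope [0.006 0.233] dish 139 [0.218 0.222 0.231] rim 26 [0.229 0.231]
[ 0.036 -0.016  5.783  0.214]
```

The handle gives an origin height of 0.1995 m and the rim gives 0.200 m, so the dish is level within about 0.02–0.05 rad and well clear of the jig. Handing in.

```bash
python3 -c "
from station import bot
print(bot.hand_in())"
```

```text
the job is handed in; nothing more can be done
None
```

I handed the job in with the lever open at about 1.75 rad and the dish held by its handle about 16 cm above its seat, level, a quarter turn round, with the ball about 4 mm from the hollow's middle by my last camera check; no verdict came back.

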